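# File a sample board in a lever arch file

### The job

File the red sample board: lift the file's lever to spring the rings open, thread the board's two holes onto the posts so that it lies flat on the boards already there, then bring the lever down to close the rings. With the lever fully down, set its catch with a firm press of about 16 N on the red plate held for a moment, but strain it with no more than 20 N, then let go; leave everything else where it stands.

Things in the scene. Friction and masses are not known exactly. Their poses are not given: they have to be found in the camera images.
- file_posts (a point): Lever arch file, open flat, fixed. Midpoint of its 2 posts at pile-top level, 20 mm above the table. z up; posts 6 mm thick, tapered, 80 mm apart along y, tips about 46 mm above this point. The new board lies on the pile of filed boards at x -134 to -12 mm. Steel arches (hinge x +30, closed top +60 mm) close onto the post tips and swing to +x as the lever lifts.
- lever_axis (a point): Nominal middle of the lever's hinge axis, which runs along the file's x; axes as file_posts. Closed, the lever lies level to +y, ending in a black cross roller, 16 mm thick, 26 mm long along x, centre 105 mm from the axis; pinched by its ends, it turns in the fingers. Posts, arches, lever and catch stand on packing, together up to 8 mm higher or lower than stated; not measured.
- lever (a joint): Angle of the lever, rad: 0 closed, level, at a hard stop; 1.25 fully open, nearly upright, roller up and swung towards the file's -y. An over-centre spring draws it shut below about 0.62 and springs it open above; moving it takes up to 5 N at the roller. The arches follow it (0.72 rad per rad).
- catch_spot (a point): Nominal centre of the top of the red catch plate (22 x 22 x 3 mm, on top of the lever, 73 mm from its axis) when the lever is closed; the plate then faces up. Its true height is up to 8 mm higher or lower, so press it by feel. Axes as file_posts.
- thumb (a joint): Travel of the red sprung catch plate, m: 0 up, 0.006 bottomed. 4 N starts it, then 4 N per mm: the catch sets from 2.25 mm (13 N) and is strained beyond 4.2 mm (20.8 N).
- red_board_grip (a point): Red sample board, the one to file: plate 130 (x) x 110 (y) x 5 mm, flat on the table, z up, 0.11 to 0.22 kg. Point: centre of its upright beech grip block, 36 (x) x 28 (y) x 40 mm high, in the middle of the plate, 25 mm above the plate's underside. Bottle stoppers, 23 mm tall, stand in a row at x = -46 mm. Two 11 mm holes near the +x edge.
- red_board_holes (a point): Midpoint of the red board's two holes (80 mm apart along y), on its underside: 54 mm along the board's +x from the grip block's centre and 25 mm below it. Once filed it coincides with file_posts, with the board's axes along the file's.
- blue_board_grip (a point): Blue sample board of the same make and size, not to be used. Point: centre of its grip block.
- wine: Bystander: green wine bottle, 74 mm across, 300 mm tall; origin at the centre of its underside.
- oil: Bystander: slim amber oil bottle, 56 mm across, 240 mm tall; origin at the centre of its underside.
- honey: Bystander: amber honey jar, 72 mm across, 90 mm tall; origin at the centre of its underside.
- spool: Bystander: orange ribbon spool lying flat, 70 mm across, 40 mm tall; origin at the centre of its underside.
- giftbox: Bystander: white gift carton, 120 x 160 x 70 mm; origin at the centre of its underside.
- mug: Bystander: blue mug, 80 mm across, 95 mm tall; origin at the centre of its underside.
Not all that is in view belongs to the job. Of the things like the part that bears red_board_grip, leave any that is orange; of the rest the smaller one is meant.

How it is judged:
By the outcome, as a careful person would: the job done as asked, in the order asked, and still so for the second after the job is handed in, with the robot touching nothing.
It also fails if it takes over 72 s, if anything falls off the work surface, if the arm or the gripper's body presses on something with over 40 N, if the wrist force passes 120 N, or if a joint passes its speed limit or range.

### The arm

A 6-joint arm with a two-finger parallel gripper is mounted at the origin on the work surface. World frame = base frame: x ahead of the robot, y to its left, z up, the work surface at z = 0. Lengths are in mm, angles in rad, forces in N, time in s.
With the tool pointing down it reaches from about 350 to 975 mm from the base axis. Payload 7.1 kg.
Tool frame: the origin (TCP) lies at the very end of the fingers, on their centre line; the grasp point (between the pads) lies 19 mm behind it; z points along the fingers, y is the line along which they close (so a half turn about z gives the same grasp; the last joint's range is limited). The gripper opens to 88 mm and grips with 3 to 60 N. Pads are 20 mm wide; open, the fingers measure 115 mm over their backs; the gripper's body (75 mm by 178 mm) begins 61 mm behind the grasp point.
Start: joints at [1.104, 0.423, 1.63, -0, 1.089, -0.019], TCP at [270.582, 563.374, 222.675] pointing down, gripper open.
Joint ranges: [-3, 3], [-0.9, 2.11], [0.09, 2.58], [-1.31, 4.45], [0.11, 2.69], [-2.54, 2.54]. Speed limits (rad/s): [2.39, 2.39, 3.01, 3.14, 3.14, 3.14].

### API

Orientations are given as a unit quaternion [x, y, z, w].
In Python, from station import arm gives the robot as it stands.
- The arm moves only by the tool step_arm, never from a script. Its argument "moves" is a list of rows, each a list of 7 numbers: the shift along the world's x, y, z in mm, then the turn, a rotation vector about the world's x, y, z in degrees, then the finger opening in mm, from 0 to 87.8. In form: [[x, y, z, rx, ry, rz, jaw], ...]. A call has 1 to 20 rows; each row shifts and turns the commanded pose from where the row before left it; what a row does not reach is not made up. A row lasts 1/10 s, in which the tool goes at most 50 mm and 8.59 degrees, less where a joint would pass 70% of its speed; a pose out of reach is approached as far as the arm can. A call is refused whole if a number of a shift passes 50 or a number of a turn 8.59, either way. A call with a gripper value outside its range is refused whole. The fingers move at their own pace and stop on an object; "grip_force" is the grip in N (left out, the last holds). Time passes only in rows, so rows that do not move let the fingers close. It gives the time, the measured TCP pose, the force, the opening and the grip force at its end, in the units of the state.
- arm.get_state(): the state, without advancing time (a new reading comes with each control period).
- arm.grab_frame(name): name is "side" or "top"; returns a dict with "image" (480x640x3 uint8, red, green, blue), "fx", "fy", "cx", "cy" (pixels), "pose" (4x4, takes a point from camera to world coordinates). Camera axes: x right, y up, looking along -z (the intrinsics and any distortion apply to the point x, -y, -z); pixel columns grow to the right and rows downward; lengths in mm; the calibration is good to about 2 mm. A picture is of the moment at which its call begins. There is no depth.
- arm.sign_off(): hands the job in; it is judged then, once.
The state is a dict: "t": time; "joint_pos": joint angles; "joint_vel": joint speeds; "joint_efforts": joint torques, N m; "tcp_pos": TCP position; "ee_rot": TCP orientation; "ft_force": force on the tool from outside, world axes, zero at the start; "moment": the same for the moment, N m; "width": finger opening in mm; "grip_force": force on a finger pad.
Only numpy, scipy, OpenCV 4.12 (cv2) and the standard library are available. Lean on these libraries where they do the work, as an engineer would, in place of code of your own. Each camera call takes 0.05 s, during which the arm holds its last target. There are 200 camera calls.

## Working session

There is one attempt and no reset: what is moved stays moved. The work goes in short steps, Python scripts to look and compute and a tool call to move; the robot and the scene stay as the last step left them, time stands still between calls to the robot, and variables do not carry over. Pictures are saved under pics/ and viewed, at most 10 in all, crops included, and the job is handed in when it is done.

Besides the shell and the picture viewer there is one more tool, called after "Emit:" as name(argument=value, ...) on one line, values as JSON. step_arm: Moves the arm, as the interface text tells. Its arguments: {"type":"object","properties":{"moves":{"type":"array","items":{"type":"array","items":{"type":"number"}}},"grip_force":{"type":"number"}},"required":["moves"]}

```bash
mkdir -p pics
cat > h.py <<'E'
import numpy as np, cv2
from station import arm
def grab(n):
    f=arm.grab_frame(n); np.save(f'/tmp/{n}.npy',f,allow_pickle=True); return f
def load(n): return np.load(f'/tmp/{n}.npy',allow_pickle=True).item()
def ray(f,u,v):
    P=np.array(f['pose']); d=P[:3,:3]@np.array([(u-f['cx'])/f['fx'],-(v-f['cy'])/f['fy'],-1]); return P[:3,3],d
def at(f,u,v,z):
    o,d=ray(f,u,v); return o+d*(z-o[2])/d[2]
def proj(f,p):
    P=np.array(f['pose']); c=P[:3,:3].T@(np.array(p)-P[:3,3]); return f['cx']+f['fx']*c[0]/-c[2], f['cy']-f['fy']*c[1]/-c[2]
E
python3 - <<'E'
from h import *
for n in ('top','side'):
    f=grab(n); print(n,{k:v for k,v in f.items() if k!='image'})
    cv2.imwrite(f'pics/{n}0.png',f['image'][:,:,::-1])
print(arm.get_state())
E
```

```text
top {'fx': 438.9761964556737, 'fy': 438.9761964556737, 'cx': 315.48422568802545, 'cy': 241.95615206538903, 'pose': array([[-5.04765131e-04,  9.83984104e-01, -1.78255512e-01,
         2.97447147e+02],
       [-9.99520814e-01, -6.01341176e-03, -3.03641569e-02,
        -2.00817503e+01],
       [-3.09497715e-02,  1.78154768e-01,  9.83515628e-01,
         1.15746038e+03],
       [ 0.00000000e+00,  0.00000000e+00,  0.00000000e+00,
         1.00000000e+00]])}
side {'fx': 552.8326211496201, 'fy': 552.8326211496201, 'cx': 323.7372467786405, 'cy': 237.1181474102305, 'pose': array([[ 9.74960546e-01,  1.60066804e-01, -1.54371474e-01,
         2.19458883e+02],
       [-2.21837800e-01,  6.51715899e-01, -7.25296062e-01,
        -1.23998510e+03],
       [-1.54894789e-02,  7.41380472e-01,  6.70906157e-01,
         1.21279178e+03],
       [ 0.00000000e+00,  0.00000000e+00,  0.00000000e+00,
         1.00000000e+00]])}
{'t': 0.1, 'joint_pos': array([ 1.10396090e+00,  4.23721225e-01,  1.63059090e+00, -1.68977245e-05,
        1.08862317e+00, -1.89899333e-02]), 'joint_vel': array([ 0.00039703, -0.00349602, -0.00056791, -0.0004494 , -0.00055846,
       -0.00053522]), 'joint_efforts': array([ 4.23454130e-04, -5.45619464e+01, -2.74320227e+01,  6.45374134e-02,
        1.88468175e-02, -4.02988883e-05]), 'tcp_pos': array([270.39226912, 562.93248212, 222.01532036]), 'ee_rot': array([ 2.22052260e-01,  9.75034534e-01, -6.53411536e-04, -1.54210012e-04]), 'ft_force': array([-0.56004748, -0.34757097,  0.05433751]), 'moment': array([ 0.01772361,  0.02682903, -0.03625322]), 'grip_force': 0.0, 'width': 87.78719928979045}
```

View pics/top0.png

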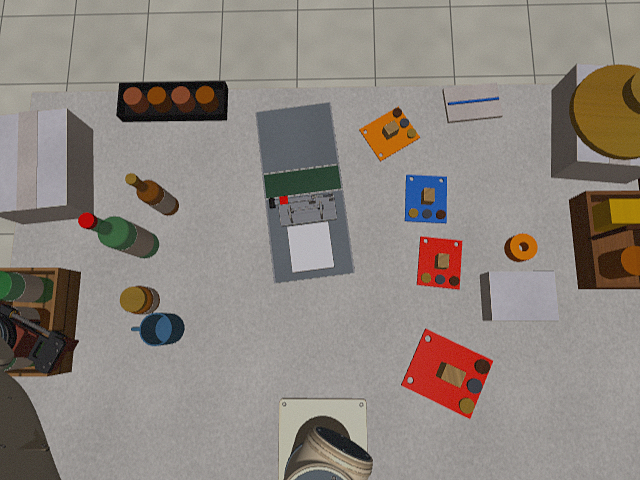

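View pics/side0.png

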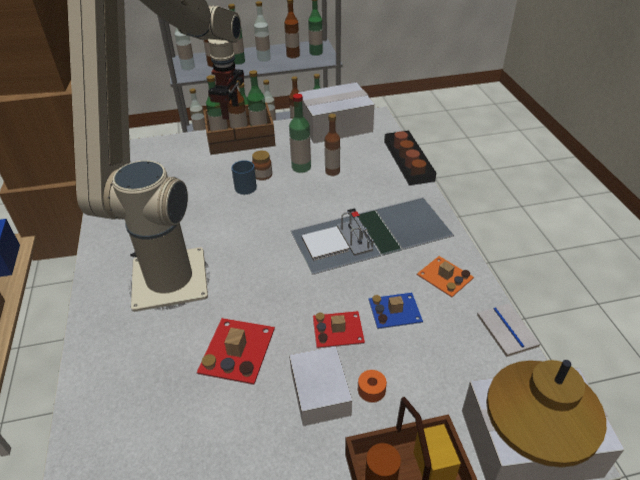

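Top view: boards are orange (390,133), blue (427,198), small red (440,263) and large red (447,373). After ruling out orange, the smaller red at (440,263) fits the description. The file is at about (305,210), with its lever and red plate near (284,199). I'll enlarge both to confirm.

Run:
```python
from h import *
def crop(n,u0,v0,w,h,s):
    return cv2.resize(load(n)['image'][v0:v0+h,u0:u0+w,::-1],None,fx=s,fy=s,interpolation=cv2.INTER_CUBIC)
a=crop('top',405,230,70,65,5); b=crop('top',255,180,90,65,5)
cv2.imwrite('pics/c1.png',np.hstack([a,b]))
a=crop('side',300,295,80,60,5); b=crop('side',325,195,75,60,5)
cv2.imwrite('pics/c2.png',np.hstack([a,b]))
```

```text
(no output)
```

View pics/c1.png

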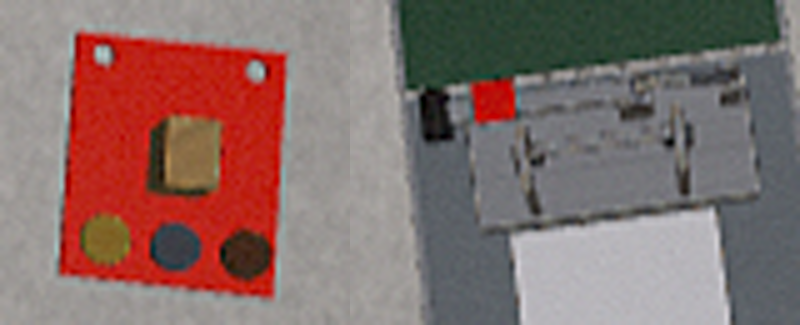

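View pics/c2.png

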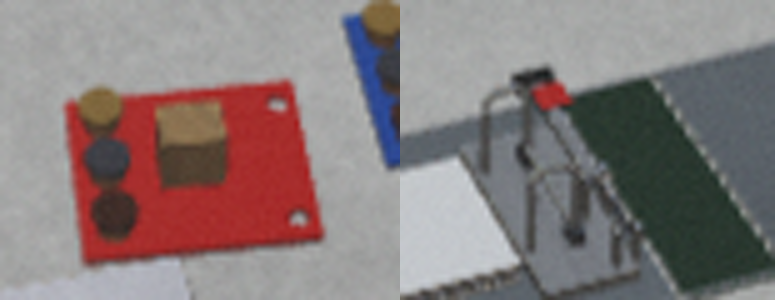

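Confirmed: the small red board has a grip block, holes on the far (+x) side and stoppers at -x. The file's lever is closed, with the black roller at top px (272,203) and side px (351,211), and the red plate beside it. Two arches are visible with the posts under them. Next I triangulate.

```bash
cat >> h.py <<'E'
def tri(ft,a,fs,b):
    (o1,d1),(o2,d2)=ray(ft,*a),ray(fs,*b)
    A=np.stack([d1,-d2],1); s=np.linalg.lstsq(A,o2-o1,rcond=None)[0]
    p,q=o1+s[0]*d1,o2+s[1]*d2; return (p+q)/2,np.linalg.norm(p-q)
E
python3 - <<'E'
from h import *
np.set_printoptions(precision=1,suppress=True)
t,s=load('top'),load('side')
T=lambda x,y:(405+x/5,230+y/5); F=lambda x,y:(255+(x-350)/5,180+y/5)
S=lambda x,y:(300+x/5,295+y/5); G=lambda x,y:(325+(x-400)/5,195+y/5)
for n,f,c,h in (('top',t,[T(77,33),T(287,52),T(275,298),T(60,272)],[T(103,55),T(256,71)]),('side',s,[S(292,80),S(324,238),S(85,264),S(66,102)],[S(277,104),S(298,217)])):
    c=np.array([at(f,*p,5) for p in c]); h=np.array([at(f,*p,4) for p in h])
    print(n,'centre',c.mean(0),'sides',np.linalg.norm(c-np.roll(c,-1,0),axis=1),'holes',h[0],h[1],np.linalg.norm(h[0]-h[1]))
    for a,b in ((c[3],c[0]),(c[2],c[1])): print('xdir deg',np.degrees(np.arctan2(*(b-a)[1::-1])))
    d=h[0]-h[1]; print('ydir-90',np.degrees(np.arctan2(d[1],d[0]))-90)
print('grip top',tri(t,T(193,140),s,S(190,122)))
for n,a,b in (('roller',F(437,115),G(532,78)),('plate',F(494,100),G(552,95)),('postL',F(537,212),G(485,172)),('postR',F(685,190),G(530,250)),('archtopL',F(522,130),G(500,90)),('archtopR',F(679,110),G(545,168))):
    print(n,*tri(t,a,s,b))
for z in (18,20): print('paper',[at(t,*p,z)[:2] for p in (F(510,237),F(717,208),(334,268),(293,272))])
print('file base',[at(t,*p,3)[:2] for p in ((256,111),(330,103),(354,272),(274,282))])
E
```

```text
top centre [ 449.5 -311.1    5. ] sides [110.3 130.3 111.  127.5] holes [ 507.3 -276.6    4. ] [ 498.2 -356.5    4. ] 80.39649437647348
xdir deg -6.403740109149851
xdir deg -6.114553451448591
ydir-90 -6.492679892170372
side centre [ 453.1 -310.2    5. ] sides [111.  129.2 112.1 128.7] holes [ 510.9 -276.1    4. ] [ 501.2 -354.8    4. ] 79.29496202132351
xdir deg -6.388239644911119
xdir deg -5.897036066068405
ydir-90 -7.016967520133164
grip top (array([ 453.8, -310.4,   45.9]), np.float64(3.653347272823943))
roller [604.9 127.3  45.8] 2.587902503506469
plate [610.1  96.4  55. ] 2.4344647316012336
postL [559.7  76.8  15.3] 3.457084881003109
postR [570.2  -2.3  15. ] 1.4023639640560366
archtopL [578.1  79.2  82.8] 13.567162422211302
archtopR [587.2  -0.2  82.5] 15.040196495716348
paper [array([543.8,  90.9]), array([558.8, -19.3]), array([434.7, -33.2]), array([424.6,  73.9])]
paper [array([543.4,  90.7]), array([558.3, -19.3]), array([434.4, -33.2]), array([424.4,  73.7])]
file base [array([885.6, 184.4]), array([906.6, -25.8]), array([425.6, -85.9]), array([400. , 125.1])]
```

Measured so far, checked against the given sizes (130x110 board, holes 80 apart, posts 79.8 apart):
- **Red board:** centre (452,-311), yaw -6.4°.
- **Posts:** midpoint about (564.5,37), yaw +7.3°.
- **Roller:** (605,127,46).
- **Catch plate:** (610,96,55).

First I go high over the bottles, then above the roller.

Emit:
step_arm(moves=[[0,0,45,0,0,0,87],[0,0,45,0,0,0,87],[0,0,45,0,0,0,87],[24,-31,0,0,0,-4.07,70],[24,-31,0,0,0,-4.07,50],[24,-31,0,0,0,-4.07,50],[24,-31,0,0,0,-4.07,50],[24,-31,0,0,0,-4.07,50],[24,-31,0,0,0,-4.07,50],[24,-31,0,0,0,-4.07,50],[24,-31,0,0,0,-4.07,50],[24,-31,0,0,0,-4.07,50],[24,-31,0,0,0,-4.07,50],[24,-31,0,0,0,-4.07,50],[24,-31,0,0,0,-4.07,50],[24,-31,0,0,0,-4.07,50],[24,-31,0,0,0,-4.07,50]])

```text
t: 1.8
tcp_pos: [607.2, 127.9, 357.3]
ee_rot: [0.661, 0.75, -0.0, -0.0]
ft_force: [0.3, 0.1, 0.0]
width: 49.8
grip_force: 0.0
```

Emit:
step_arm(moves=[[0,0,-45,0,0,0,50],[0,0,-45,0,0,0,50],[0,0,-45,0,0,0,50],[0,0,-45,0,0,0,50],[0,0,-45,0,0,0,50],[0,0,-35,0,0,0,50],[0,0,0,0,0,0,50],[0,0,0,0,0,0,50]])

```text
t: 2.6
tcp_pos: [606.5, 129.4, 97.7]
ee_rot: [0.66, 0.751, -0.001, -0.0]
ft_force: [-0.7, 0.9, 1.1]
width: 50.3
grip_force: 0.0
```

Run:
```python
from h import *
def crop(n,u0,v0,w,h,s):
    return cv2.resize(grab(n)['image'][v0:v0+h,u0:u0+w,::-1],None,fx=s,fy=s,interpolation=cv2.INTER_CUBIC)
cv2.imwrite('pics/c3.png',np.hstack([crop('top',235,170,80,80,5),crop('side',315,170,80,80,5)]))
```

```text
(no output)
```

View pics/c3.png

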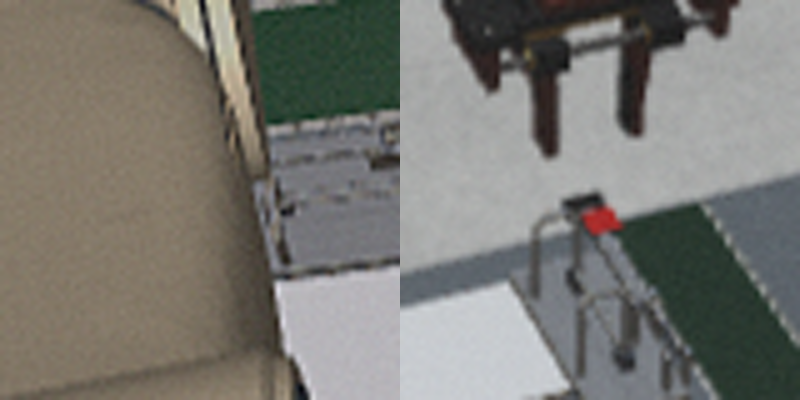

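The side crop shows the open fingers straddling the roller line: tips at about (344,201) and (361,197), roller at (351,211). I'll check the camera bias against the TCP.

Run:
```python
from h import *
t,s=load('top'),load('side')
print(proj(s,(606.5,129.4,97.7)),'tips seen 352.8,199')
for z in (40,46,52): print(z,at(s,351.4,211.2,z),at(t,272.4,203,z))
```

```text
(np.float64(351.6203351335653), np.float64(197.9227265541892)) tips seen 352.8,199
40 [607.35724407 131.35129869  40.        ] [605.1463785  128.11153193  40.        ]
46 [605.37275697 124.33554488  46.        ] [603.49424352 127.3158351   46.        ]
52 [603.38826986 117.31979107  52.        ] [601.84210854 126.52013826  52.        ]
```

Emit:
step_arm(moves=[[-3,-2,-20,0,0,0,50],[0,0,-20,0,0,0,50],[0,0,-15,0,0,0,50],[0,0,-10,0,0,0,50],[0,0,0,0,0,0,50],[0,0,0,0,0,0,22],[0,0,0,0,0,0,22],[0,0,0,0,0,0,22],[0,0,0,0,0,0,22]], grip_force=20)

```text
t: 3.6
tcp_pos: [606.0, 127.8, 33.6]
ee_rot: [0.66, 0.751, 0.002, 0.002]
ft_force: [7.6, 0.9, -4.9]
width: 26.2
grip_force: 20.0
```

Emit:
step_arm(moves=[[3,0,0,0,0,0,22],[0.1,-0.5,10.5,0,0,0,22],[0.2,-1.6,10.4,0,0,0,22],[0.3,-2.6,10.2,0,0,0,22],[0,0,0,0,0,0,22]])

```text
t: 4.1
tcp_pos: [606.9, 122.2, 65.2]
ee_rot: [0.66, 0.751, -0.0, 0.0]
ft_force: [-1.0, 0.6, -4.4]
width: 25.7
grip_force: 20.0
```

Emit:
step_arm(moves=[[0.5,-3.6,9.9,0,0,0,22],[0.6,-4.6,9.5,0,0,0,22],[0.7,-5.5,8.9,0,0,0,22],[0.8,-6.3,8.4,0,0,0,22],[0.9,-7.1,7.7,0,0,0,22],[1.0,-7.8,6.9,0,0,0,22],[1.1,-8.4,6.1,0,0,0,22],[1.2,-9.0,5.2,0,0,0,22],[1.2,-9.5,4.3,0,0,0,22],[0,0,0,0,0,0,22]])

```text
t: 5.1
tcp_pos: [615.1, 58.8, 131.7]
ee_rot: [0.661, 0.751, -0.001, 0.0]
ft_force: [-5.8, -2.3, 5.6]
width: 25.8
grip_force: 20.0
```

Emit:
step_arm(moves=[[0,0,0,0,0,0,60],[0,0,0,0,0,0,60],[0,0,40,0,0,0,60],[0,0,50,0,0,0,60],[-12.5,-28.5,-7.5,0,0,-7.98,60],[-12.5,-28.5,-7.5,0,0,-7.98,60],[-12.5,-28.5,-7.5,0,0,-7.98,60],[-12.5,-28.5,-7.5,0,0,-7.98,60],[-12.5,-28.5,-7.5,0,0,-7.98,60],[-12.5,-28.5,-7.5,0,0,-7.98,60],[-12.5,-28.5,-7.5,0,0,-7.98,60],[-12.5,-28.5,-7.5,0,0,-7.98,60],[-12.5,-28.5,-7.5,0,0,-7.98,60],[-12.5,-28.5,-7.5,0,0,-7.98,60],[-12.5,-28.5,-7.5,0,0,-7.98,60],[-12.5,-28.5,-7.5,0,0,-7.98,60],[-12.5,-28.5,-7.5,0,0,-7.98,60],[0,0,0,0,0,0,60]])

```text
t: 6.9
tcp_pos: [451.9, -312.5, 122.6]
ee_rot: [0.998, -0.059, 0.0, 0.0]
ft_force: [1.1, -0.1, -0.7]
width: 59.9
grip_force: 0.0
```

Run:
```python
from h import *
def crop(n,u0,v0,w,h,s):
    return cv2.resize(grab(n)['image'][v0:v0+h,u0:u0+w,::-1],None,fx=s,fy=s,interpolation=cv2.INTER_CUBIC)
cv2.imwrite('pics/c4.png',np.hstack([crop('top',265,175,80,75,5),crop('side',320,185,80,75,5)]))
print(arm.get_state()['tcp_pos'])
```

```text
[ 452.86741839 -310.29051981  123.17249746]
```

View pics/c4.png

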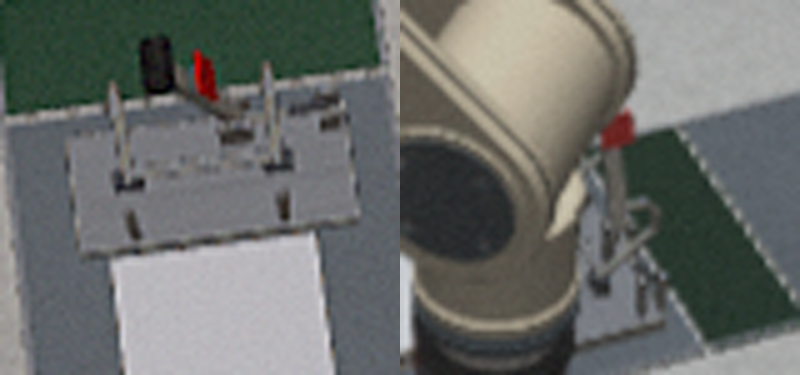

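The top view shows the lever up, the arches swung to +x and the posts free: bases at about (292.4,222.6) and (322.4,219), tips at about (291.2,217.4) and (321.8,213). Now I grasp the red board, confirmed earlier as the smaller red one.

Emit:
step_arm(moves=[[0,0,-30,0,0,0,60],[0,0,-30,0,0,0,60],[0,0,-25,0,0,0,60],[0,0,-15,0,0,0,60],[0,0,-9,0,0,0,60],[0,0,0,0,0,0,60],[0,0,0,0,0,0,24],[0,0,0,0,0,0,24],[0,0,0,0,0,0,24],[0,0,0,0,0,0,24],[0,0,0,0,0,0,24]], grip_force=35)

```text
t: 8.1
tcp_pos: [452.9, -309.8, 14.7]
ee_rot: [0.998, -0.056, 0.0, 0.0]
ft_force: [-0.8, -0.1, 4.3]
width: 27.7
grip_force: 35.0
```

Run:
```python
from h import *
np.set_printoptions(precision=1,suppress=True)
t=load('top')
for z in (10,15,20): print(z,at(t,292.4,222.6,z),at(t,322.4,219,z))
for z in (58,66,74):
    a,b=at(t,291.2,217.4,z),at(t,321.8,213,z); print(z,a,b,(a+b)/2,np.linalg.norm(a-b))
f=grab('top'); g=grab('side'); s=arm.get_state(); print(s['tcp_pos'],s['width'],s['ft_force'],s['ee_rot'])
c=lambda f,u,v,w,h:cv2.resize(f['image'][v:v+h,u:u+w,::-1],None,fx=5,fy=5,interpolation=cv2.INTER_CUBIC)
cv2.imwrite('pics/c5.png',np.hstack([c(f,400,225,80,80),c(g,300,290,80,80)]))
```

```text
10 [558.6  77.3  10. ] [567.9  -3.2  10. ]
15 [557.4  76.9  15. ] [566.7  -3.3  15. ]
20 [556.3  76.4  20. ] [565.5  -3.4  20. ]
58 [561.4  76.4  58. ] [572.4  -2.5  58. ] [566.9  37.   58. ] 79.66379158082665
66 [559.5  75.7  66. ] [570.4  -2.6  66. ] [565.   36.6  66. ] 79.08413419465509
74 [557.6  75.   74. ] [568.4  -2.7  74. ] [563.   36.2  74. ] 78.50447680848353
[ 452.9 -309.8   14.7] 27.450378384602438 [-0.7  0.3  6.3] [ 1.  -0.1  0.   0. ]
```

View pics/c5.png

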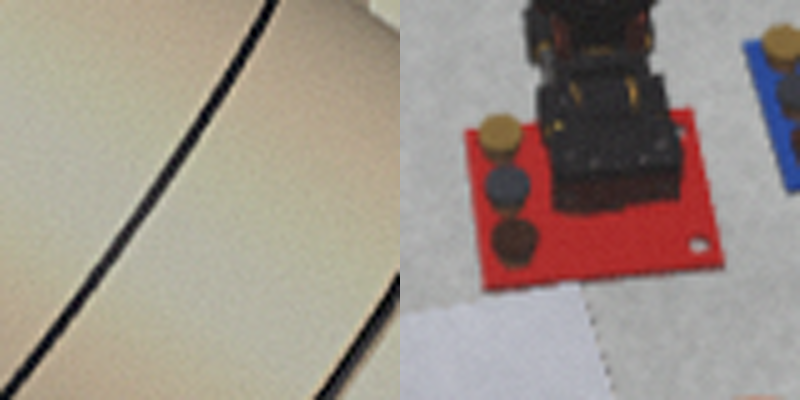

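The board is gripped flush (27.6 mm) and has not shifted: the near hole is at (360,339), as before. Next I lift it and carry it over the posts.

Emit:
step_arm(moves=[[0,0,20,0,0,0,24],[0,0,30,0,0,0,24],[0,0,30,0,0,0,24],[0,0,15,0,0,0,24],[4,22,0,0,0,1.5,24],[6.5,36,0,0,0,1.5,24],[6.5,36,0,0,0,1.5,24],[6.5,36,0,0,0,1.5,24],[6.5,36,0,0,0,1.5,24],[6.5,36,0,0,0,1.5,24],[6.5,36,0,0,0,1.5,24],[6.5,36,0,0,0,1.5,24],[6.5,36,0,0,0,1.5,24],[4,22,0,0,0,0,24],[1.2,9,0,0,0,0,24],[0,0,0,0,0,0,24],[0,0,0,0,0,0,24],[0,0,0,0,0,0,24]])

```text
t: 10.0
tcp_pos: [513.6, 30.3, 109.1]
ee_rot: [0.998, 0.061, -0.0, 0.0]
ft_force: [0.1, -0.4, -0.8]
width: 27.7
grip_force: 35.0
```

Run:
```python
from h import *
np.set_printoptions(precision=2,suppress=True)
f=grab('top'); g=grab('side'); s=arm.get_state(); print(s['tcp_pos'],s['width'],s['ft_force'],s['ee_rot'])
c=lambda f,u,v,w,h,k:cv2.resize(f['image'][v:v+h,u:u+w,::-1],None,fx=k,fy=k,interpolation=cv2.INTER_CUBIC)
cv2.imwrite('pics/c6.png',np.hstack([c(f,265,175,40*1,75,8),c(g,315,185,60,75,8)]))
for z in (60,66,72): print(z)
```

```text
[513.74  30.35 109.16] 27.781759321082475 [-0.31  0.96 -1.  ] [ 1.    0.06 -0.    0.  ]
60
66
72
```

View pics/c6.png

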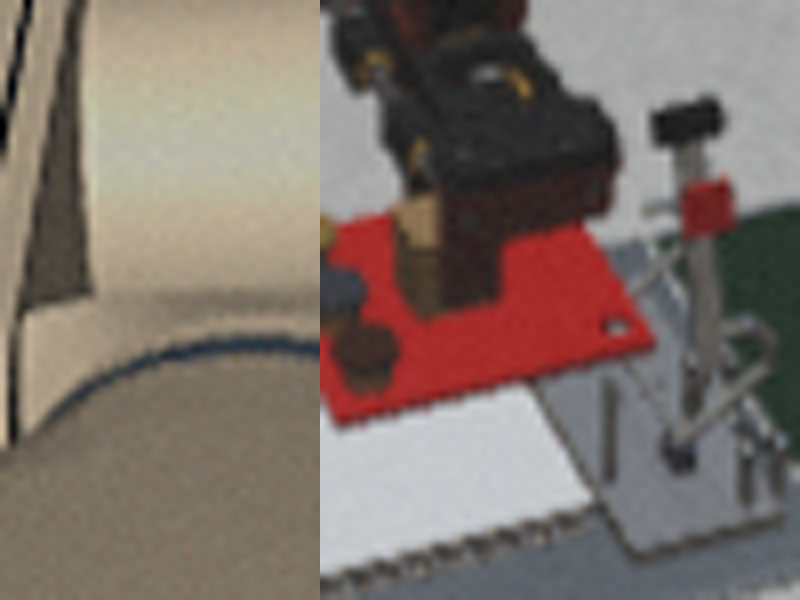

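The side view shows the near hole at (351.9,225.6), the near post tip at (351,232.3) and its base at (351,245). The top view is occluded. I'll compare hole and post in this one camera.

Run:
```python
from h import *
np.set_printoptions(precision=1,suppress=True)
g=load('side'); a=np.radians(7.1); ex=np.array([np.cos(a),np.sin(a)]); ey=np.array([-ex[1],ex[0]])
print('hole',at(g,351.9,225.6,98))
for z in (58,62,66,70,74): print('tip',z,at(g,351,232.3,z)[:2])
for z in (5,10,15,20): print('base',z,at(g,351.1,245,z)[:2],'top-cam base R',at(load('top'),322.4,219,z)[:2] if 0 else '')
# prediction
hm=np.array([513.7,30.35])+np.array([51.9,5.8]); print('pred hole R',hm-40*ey)
```

```text
hole [571.7  -4.   98. ]
tip 58 [573.3  10. ]
tip 62 [572.1   5.7]
tip 66 [570.9   1.3]
tip 70 [569.7  -3. ]
tip 74 [568.4  -7.3]
base 5 [574.1   8.1] top-cam base R 
base 10 [572.7   3. ] top-cam base R 
base 15 [571.2  -2.2] top-cam base R 
base 20 [569.7  -7.4] top-cam base R 
pred hole R [570.5  -3.5]
```

Holes and posts agree to within about 1.5 mm, so I make a small correction and lower while watching the force.

Emit:
step_arm(moves=[[-0.7,0.6,-8,0,0,0,24],[0,0,-8,0,0,0,24],[0,0,-6,0,0,0,24],[0,0,-4,0,0,0,24],[0,0,-4,0,0,0,24],[0,0,-3,0,0,0,24],[0,0,0,0,0,0,24]])

```text
t: 10.8
tcp_pos: [513.0, 32.0, 75.8]
ee_rot: [0.998, 0.062, -0.0, -0.0]
ft_force: [-0.9, -0.2, -1.5]
width: 27.9
grip_force: 35.0
```

Emit:
step_arm(moves=[[0,0,-3,0,0,0,24],[0,0,-3,0,0,0,24],[0,0,-3,0,0,0,24],[0,0,0,0,0,0,24]])

```text
t: 11.2
tcp_pos: [512.9, 32.0, 66.8]
ee_rot: [0.998, 0.062, -0.0, -0.0]
ft_force: [-0.3, -0.1, -1.9]
width: 28.0
grip_force: 35.0
```

Emit:
step_arm(moves=[[0,0,-4,0,0,0,24],[0,0,-4,0,0,0,24],[0,0,-4,0,0,0,24],[0,0,-4,0,0,0,24],[0,0,-4,0,0,0,24],[0,0,-4,0,0,0,24],[0,0,-3,0,0,0,24],[0,0,0,0,0,0,24]])

```text
t: 12.0
tcp_pos: [512.9, 32.0, 39.7]
ee_rot: [0.998, 0.062, -0.0, -0.0]
ft_force: [-0.5, -0.3, -1.9]
width: 27.3
grip_force: 35.0
```

Emit:
step_arm(moves=[[0,0,-2,0,0,0,24],[0,0,-1,0,0,0,24],[0,0,-1,0,0,0,24],[0,0,-0.7,0,0,0,24],[0,0,0,0,0,0,24]])

```text
t: 12.5
tcp_pos: [513.2, 32.0, 35.4]
ee_rot: [0.998, 0.062, -0.0, -0.0]
ft_force: [-0.1, 0.0, -0.8]
width: 27.9
grip_force: 35.0
```

Run:
```python
from h import *
g=grab('side'); print(arm.get_state()['ft_force'])
c=lambda f,u,v,w,h,k:cv2.resize(f['image'][v:v+h,u:u+w,::-1],None,fx=k,fy=k,interpolation=cv2.INTER_CUBIC)
cv2.imwrite('pics/c7.png',c(g,305,185,90,75,8))
```

```text
[-0.37268878 -0.39700477 -0.20564907]
```

View pics/c7.png

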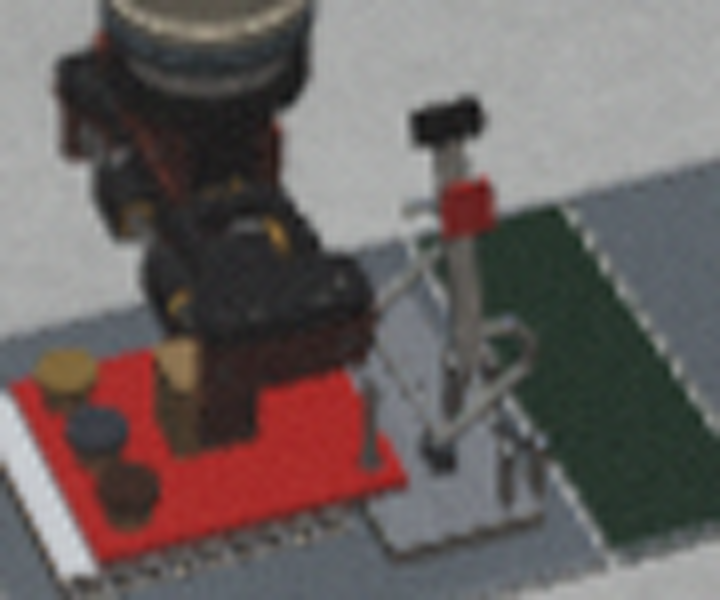

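The near post comes up through its hole at crop (370,430), with the board just above the pile. I lower the last millimetre, release and rise.

Emit:
step_arm(moves=[[0,0,-0.7,0,0,0,24],[0,0,-0.7,0,0,0,24],[0,0,0,0,0,0,24]])

```text
t: 12.85
tcp_pos: [513.3, 32.0, 34.7]
ee_rot: [0.998, 0.062, 0.0, -0.0]
ft_force: [-2.3, -1.0, 6.9]
width: 28.2
grip_force: 35.0
```

Emit:
step_arm(moves=[[0,0,0,0,0,0,50],[0,0,0,0,0,0,50],[0,0,0,0,0,0,50],[0,0,15,0,0,0,50],[0,0,30,0,0,0,50],[0,0,40,0,0,0,50],[0,0,40,0,0,0,50],[0,0,40,0,0,0,50],[0,0,40,0,0,0,50],[0,0,0,0,0,0,50]])

```text
t: 13.85
tcp_pos: [516.4, 32.1, 244.4]
ee_rot: [0.998, 0.062, 0.005, 0.0]
ft_force: [-0.2, 0.7, -0.3]
width: 50.0
grip_force: 0.0
```

Emit:
step_arm(moves=[[9,2,0,0,0,8.18,50],[9,2,0,0,0,8.18,50],[9,2,0,0,0,8.18,50],[9,2,0,0,0,8.18,50],[9,2,0,0,0,8.18,50],[9,2,0,0,0,8.18,50],[9,2,0,0,0,8.18,50],[9,2,0,0,0,8.18,50],[9,2,0,0,0,8.18,50],[9,2,0,0,0,8.18,50],[11,2,0,0,0,8.18,50],[0,0,0,0,0,0,50],[0,0,0,0,0,0,50]])

```text
t: 15.15
tcp_pos: [613.5, 53.9, 238.1]
ee_rot: [0.663, 0.748, -0.001, -0.001]
ft_force: [-0.8, 0.0, -0.2]
width: 49.7
grip_force: 0.0
```

Run:
```python
from h import *
g=grab('side'); s=arm.get_state();print(s['ft_force'],s['tcp_pos'],s['ee_rot'])
c=lambda f,u,v,w,h,k:cv2.resize(f['image'][v:v+h,u:u+w,::-1],None,fx=k,fy=k,interpolation=cv2.INTER_CUBIC)
cv2.imwrite('pics/c8.png',c(g,305,165,90,95,6))
```

```text
[-0.06803162 -0.78893962 -0.88077138] [613.39472901  53.86801014 238.26914129] [ 6.63219234e-01  7.48424782e-01 -5.58126924e-04 -5.31121556e-04]
```

View pics/c8.png

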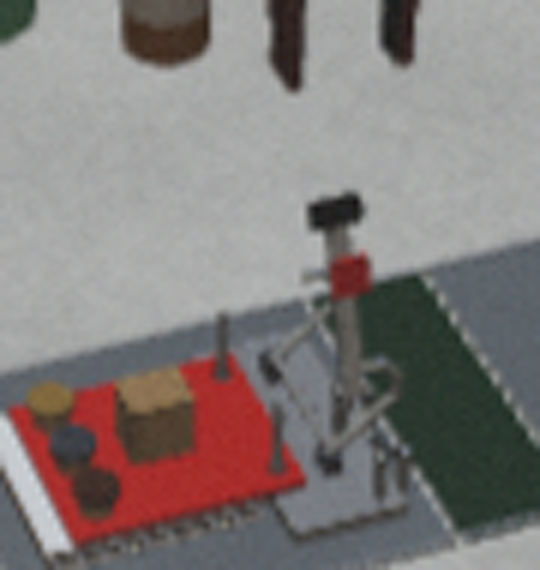

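Both posts come through the holes and the board lies flat on the pile, with the lever upright at about (361,200). Next I pinch the roller and bring it down.

Emit:
step_arm(moves=[[0,0,-30,0,0,0,50],[0,0,-30,0,0,0,50],[0,0,-25,0,0,0,50],[0,0,-12,0,0,0,50],[0,0,-7,0,0,0,50],[0,0,0,0,0,0,50],[0,0,0,0,0,0,22],[0,0,0,0,0,0,22],[0,0,0,0,0,0,22],[0,0,0,0,0,0,22]], grip_force=20)

```text
t: 16.2
tcp_pos: [615.4, 54.1, 136.0]
ee_rot: [0.662, 0.75, 0.001, 0.001]
ft_force: [3.8, -0.0, 2.3]
width: 25.9
grip_force: 20.0
```

Emit:
step_arm(moves=[[0.6,4.9,-1.8,0,0,0,22],[-1.2,9.5,-4.3,0,0,0,22],[-1.1,9.0,-5.2,0,0,0,22],[-1.0,8.4,-6.1,0,0,0,22],[-1.0,7.8,-6.9,0,0,0,22],[-0.9,7.1,-7.7,0,0,0,22],[-0.8,6.3,-8.4,0,0,0,22],[0,0,0,0,0,0,22]])

```text
t: 17.0
tcp_pos: [608.6, 108.5, 94.5]
ee_rot: [0.662, 0.75, 0.0, -0.0]
ft_force: [-0.4, 4.7, 4.1]
width: 25.5
grip_force: 20.0
```

Emit:
step_arm(moves=[[-0.7,5.5,-8.9,0,0,0,22],[-0.6,4.6,-9.5,0,0,0,22],[-0.4,3.6,-9.9,0,0,0,22],[-0.3,2.6,-10.2,0,0,0,22],[-0.2,1.6,-10.4,0,0,0,22],[-0.1,0.5,-7,0,0,0,22],[0,0,0,0,0,0,22]])

```text
t: 17.7
tcp_pos: [606.4, 125.3, 37.2]
ee_rot: [0.662, 0.75, -0.0, -0.0]
ft_force: [1.1, 4.1, -4.5]
width: 25.8
grip_force: 20.0
```

Emit:
step_arm(moves=[[0,0.5,-1,0,0,0,22],[0,0,-1,0,0,0,22],[0,0,0,0,0,0,22]])

```text
t: 18.0
tcp_pos: [606.4, 125.4, 36.6]
ee_rot: [0.662, 0.75, -0.0, 0.0]
ft_force: [1.0, -0.1, -3.4]
width: 25.5
grip_force: 20.0
```

Emit:
step_arm(moves=[[0,0,-1,0,0,0,22],[0,0,-1,0,0,0,22],[0,0,-1,0,0,0,22],[0,0,0,0,0,0,22]])

```text
t: 18.4
tcp_pos: [606.5, 125.6, 34.0]
ee_rot: [0.662, 0.75, -0.0, 0.0]
ft_force: [0.4, -2.7, 0.4]
width: 26.1
grip_force: 20.0
```

Emit:
step_arm(moves=[[0,0,-1,0,0,0,22],[0,0,-1,0,0,0,22],[0,0,0,0,0,0,22]])

```text
t: 18.7
tcp_pos: [606.5, 125.6, 33.7]
ee_rot: [0.662, 0.75, -0.0, 0.0]
ft_force: [-6.0, -3.8, 15.5]
width: 25.6
grip_force: 20.0
```

The lever is on its hard stop. I release, rise, close the fingers and go over the plate.

Emit:
step_arm(moves=[[0,0,1.5,0,0,0,50],[0,0,0,0,0,0,50],[0,0,0,0,0,0,50],[0,0,20,0,0,0,50],[0,0,30,0,0,0,50],[0,0,10,0,0,0,0],[0,0,0,0,0,0,0],[0,0,0,0,0,0,0],[5.5,-29.6,0,0,0,0,0],[0,0,-15,0,0,0,0],[0,0,-8,0,0,0,0],[0,0,0,0,0,0,0],[0,0,0,0,0,0,0]], grip_force=5)

```text
t: 20.0
tcp_pos: [611.3, 96.8, 69.3]
ee_rot: [0.662, 0.75, -0.001, -0.001]
ft_force: [0.3, 0.8, 0.7]
width: 0.6
grip_force: 0.0
```

Run:
```python
from h import *
for i in range(3):
    grab('side'); s=arm.get_state();print(s['ft_force'],s['tcp_pos'],s['width'])
```

```text
[-0.10195105  0.70144425  1.37030954] [611.7083547   96.87537303  69.82792553] 0.6135098256071172
[ 1.44085627 -0.49962136 -0.44386844] [611.96780802  96.84810062  70.21527942] 0.473434502137356
[0.51752931 0.63656309 0.22004292] [612.1300631   96.81344291  70.4706876 ] 0.4756042511971827
```

Emit:
step_arm(moves=[[0,0,-4,0,0,0,0],[0,0,-3,0,0,0,0],[0,0,-2,0,0,0,0],[0,0,0,0,0,0,0]])

```text
t: 20.55
tcp_pos: [611.7, 96.3, 60.9]
ee_rot: [0.662, 0.75, -0.0, -0.0]
ft_force: [-0.5, -0.5, -0.6]
width: 0.3
grip_force: 0.0
```

Emit:
step_arm(moves=[[0,0,-1,0,0,0,0],[0,0,-1,0,0,0,0],[0,0,0,0,0,0,0]])

```text
t: 20.85
tcp_pos: [611.9, 96.2, 59.2]
ee_rot: [0.662, 0.75, -0.0, -0.0]
ft_force: [0.1, -0.3, 0.3]
width: 0.5
grip_force: 0.0
```

Emit:
step_arm(moves=[[0,0,-1,0,0,0,0],[0,0,-1,0,0,0,0],[0,0,0,0,0,0,0]])

```text
t: 21.15
tcp_pos: [611.9, 96.3, 57.1]
ee_rot: [0.662, 0.75, -0.0, -0.0]
ft_force: [-0.3, -0.0, -0.1]
width: 0.8
grip_force: 0.0
```

Emit:
step_arm(moves=[[0,0,-1,0,0,0,0],[0,0,0,0,0,0,0]])

```text
t: 21.35
tcp_pos: [611.9, 96.3, 56.2]
ee_rot: [0.662, 0.75, -0.0, -0.0]
ft_force: [-0.3, -0.0, 0.3]
width: 0.5
grip_force: 0.0
```

Emit:
step_arm(moves=[[0,0,-1,0,0,0,0],[0,0,0,0,0,0,0]])

```text
t: 21.55
tcp_pos: [611.9, 96.3, 55.1]
ee_rot: [0.662, 0.75, -0.0, -0.0]
ft_force: [-0.6, 0.2, 0.2]
width: 0.1
grip_force: 0.0
```

Emit:
step_arm(moves=[[0,0,-1,0,0,0,0],[0,0,0,0,0,0,0]])

```text
t: 21.75
tcp_pos: [612.0, 96.3, 54.6]
ee_rot: [0.662, 0.75, 0.0, 0.0]
ft_force: [-1.5, -0.5, 4.8]
width: 0.5
grip_force: 2.7
```

Emit:
step_arm(moves=[[0,0,-1,0,0,0,0],[0,0,0,0,0,0,0]])

```text
t: 21.95
tcp_pos: [612.0, 96.3, 53.9]
ee_rot: [0.662, 0.75, 0.0, 0.0]
ft_force: [-3.3, -0.1, 8.6]
width: 0.7
grip_force: 4.0
```

Emit:
step_arm(moves=[[0,0,-1,0,0,0,0],[0,0,0,0,0,0,0],[0,0,0,0,0,0,0]])

```text
t: 22.25
tcp_pos: [612.1, 96.3, 53.3]
ee_rot: [0.662, 0.75, 0.0, 0.0]
ft_force: [-4.3, 0.2, 10.4]
width: 0.3
grip_force: 5.1
```

Emit:
step_arm(moves=[[0,0,-1,0,0,0,0],[0,0,0,0,0,0,0],[0,0,0,0,0,0,0]])

```text
t: 22.55
tcp_pos: [612.1, 96.3, 52.6]
ee_rot: [0.662, 0.75, 0.0, 0.0]
ft_force: [-4.6, 0.2, 12.5]
width: 0.5
grip_force: 6.4
```

Emit:
step_arm(moves=[[0,0,-1,0,0,0,0],[0,0,0,0,0,0,0],[0,0,0,0,0,0,0]])

```text
t: 22.85
tcp_pos: [612.1, 96.3, 51.9]
ee_rot: [0.662, 0.75, 0.0, 0.0]
ft_force: [-5.5, -1.2, 16.1]
width: 0.5
grip_force: 7.8
```

Emit:
step_arm(moves=[[0,0,0,0,0,0,0],[0,0,0,0,0,0,0],[0,0,0,0,0,0,0],[0,0,0,0,0,0,0],[0,0,0,0,0,0,0],[0,0,0,0,0,0,0]])

```text
t: 23.45
tcp_pos: [612.1, 96.3, 51.9]
ee_rot: [0.662, 0.75, 0.0, 0.0]
ft_force: [-4.9, -2.0, 15.3]
width: 0.6
grip_force: 7.7
```

Emit:
step_arm(moves=[[0,0,2,0,0,0,0],[0,0,5,0,0,0,0],[0,0,20,0,0,0,0],[0,0,40,0,0,0,0],[0,0,40,0,0,0,0],[0,0,40,0,0,0,0],[0,0,40,0,0,0,0],[-20,-40,0,0,0,0,0],[-20,-40,0,0,0,0,0],[-20,-40,0,0,0,0,0],[-20,-40,0,0,0,0,0],[-20,-40,0,0,0,0,0],[-20,-40,0,0,0,0,0],[0,0,0,0,0,0,0],[0,0,0,0,0,0,0]])

```text
t: 24.95
tcp_pos: [491.7, -144.5, 237.4]
ee_rot: [0.663, 0.749, 0.0, 0.0]
ft_force: [-0.1, 0.6, 0.7]
width: 0.6
grip_force: 0.0
```

Run:
```python
from h import *
# numeric check: black roller and red plate in top view vs. the first picture (lever closed)
import cv2
a=cv2.imread('pics/top0.png')[:,:,::-1].astype(int); b=grab('top')['image'].astype(int)
for im in (a,b):
    r=im[190:212,262:300]; red=np.argwhere((r[...,0]>150)&(r[...,1]<80)); blk=np.argwhere(r.max(2)<45)
    print(red.mean(0) if len(red) else 0,len(red),blk.mean(0) if len(blk) else 0,len(blk))
    q=im[215:280,280:350]; q=np.argwhere((q[...,0]>150)&(q[...,1]<80)); print('board red',len(q),(q.mean(0) if len(q) else 0))
```

```text
[ 9.671875 21.296875] 64 [12.66037736  9.52830189] 53
board red 0 0
[ 9.61538462 21.30769231] 65 [12.66  9.6 ] 50
board red 1521 [22.72123603 29.50032873]
```

The lever and plate are back exactly at their closed positions and the board is on the file. Handing in.

```bash
python3 -c "
from station import arm; print(arm.sign_off())"
```

```text
the job is handed in; nothing more can be done
None
```

The red board is threaded on both posts and lying flat, the lever is closed on its stop, and the catch was pressed at about 16 N for roughly 0.9 s and released; I didn't read the catch state directly, and I handed the job in at about 25 s.

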